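# Fit a torque-arm bearing and its spacer sleeve on an upright shaft

### The job

Lift the bearing hub with the red torque arm off its hook and slide it down over the upright shaft until it sits on the shaft's shoulder, its red arm between the two brass stop pins. Then lift the brass spacer sleeve off the other hook and slide it over the same shaft until it sits on the hub. Lower both under control, never letting them drop down the shaft, and leave the spray can, black vial and carton standing where they are.

Things in the scene. Friction and masses are not known exactly. Their poses are not given: they have to be found in the camera images.
- shaft_stand: Fixed grey assembly stand with an upright steel shaft. Origin: on the shaft axis at the underside (desk top); z up; +x is the direction in which the red torque arm must point. Round foot 100 mm across, 12 mm high, and a 56 mm wide foot bar out to x = 110 mm. Dark shoulder, 36 mm across, top at z = 20 mm: the hub sits there.
- shaft_top (a point): Top of the shaft, on its axis, 105 mm above the desk. The shaft is 22 mm in diameter up to 98 mm above the desk, then tapers to 15 mm at the top.
- stop_gap (a point): Midpoint between the two upright brass stop pins, at shaft_stand x = 85, y = 0, z = 26 mm. The pins are 10 mm in diameter, at y = +19 and -19 mm (28 mm free between them), round-topped 50 mm above the desk.
- hook_a: Fixed green foot with an upturned steel hook, on which the torque_arm hangs. Origin: at the underside (desk top), under the hook's upright pin; z up. Pin 12 mm in diameter, ending at z = 85 mm inside the hanging part; black disc 36 mm across, top at z = 48 mm, carries the part. Foot plate x = -8 to 68, y = -32 to 32 mm, 10 mm high; the rod runs behind (+x), below z = 44 mm.
- hook_b: A second foot with hook, just the same, on which the spacer_sleeve hangs. Either may stand to the left or right of the other. A part must rise at least 40 mm to come off its pin.
- torque_arm: Loose bearing hub with red arm, about 0.35 kg, hanging upright. Origin: on the bore axis at the underside, z up. Aluminium tube 46 mm outside, 55 mm high, through bore 25 mm. The arm, 16 mm wide, z = 4 to 16 mm, points along +x and ends in a round eye 22 mm across at x = 105 mm. Above z = 17 mm the tube can be gripped from any side.
- red_eye (a point): centre of the round eye at the end of the red arm, on torque_arm at x = 105, y = 0, z = 10 mm
- spacer_sleeve: Loose plain brass tube, 40 mm outside, 65 mm long, through bore 25 mm, about 0.3 kg, hanging upright on the other hook. Origin: on its axis at the end that is underneath at the start, z up along it. Seated on the hub its underside is 75 mm above the desk and it covers the shaft's top.
- spray_can: loose spray can with green cap, 59 mm in diameter, 225 mm tall, standing; origin at the centre of its underside; must stay where it is
- black_vial: loose black screw-top vial, 48 mm in diameter, 90 mm tall, standing; origin at the centre of its underside; must stay where it is
- squeeze_bottle: fixed white squeeze bottle, 68 mm in diameter, 197 mm tall, standing beside the hooks; origin at the centre of its underside; an obstacle
- carton: loose white, blue and yellow carton, 62 (x) x 155 (y) x 98 (z) mm; origin at the centre of its underside; must stay where it is
There are look-alikes about, which are no part of the job. Of the things shaped like the spacer_sleeve, the brass one is meant.

How it is judged:
By the outcome, as a careful person would: the job done as asked, in the order asked, and still so for the second after the job is handed in, with the robot touching nothing.
It also fails if it takes over 64 s, if anything falls off the work surface, if the arm or the gripper's body presses on something with over 40 N, if the wrist force passes 120 N, or if a joint passes its speed limit or range.

### The arm

A 7-joint arm with a two-finger parallel gripper is mounted at the origin on a cart in front of the work surface, level with it; the furniture and walls round the work are solid. World frame = base frame: x ahead of the robot, y to its left, z up, the work surface at z = 0. Lengths are in m, angles in degrees, forces in N, time in s.
With the tool pointing down it reaches from about 0.425 to 0.875 m from the base axis. Payload 4.7 kg.
Tool frame: the origin (TCP) lies at the very end of the fingers, on their centre line; the grasp point (between the pads) lies env.hold_point_z behind it (env.hold_point_z is the distance from the TCP to the grasp point, in m); z points along the fingers, y is the line along which they close (so a half turn about z gives the same grasp; the last joint's range is limited). The gripper opens to 87 mm and grips with 3 to 60 N. Pads are 19 mm wide; open, the fingers measure 117 mm over their backs; the gripper's body (75 mm by 190 mm) begins 51 mm behind the grasp point.
Start: joints at [-75.338, 18.392, -4.016, 83.108, 1.295, 78.541, -3.26], TCP at [0.156, 0.631, 0.223] pointing down, gripper open.
Joint ranges: [-163.93, 163.93], [-17.29, 119.83], [-79.2, 71.16], [3.27, 140.29], [-89.18, 269.18], [5.43, 117.66], [-154.24, 154.24]. Speed limits (degrees/s): [147.25, 147.25, 180, 180, 180, 180, 180].

### API

Orientations are given as [roll, pitch, yaw] about the fixed x, y, z axes, in that order (R = Rz(yaw) Ry(pitch) Rx(roll)).
In Python, from cell import env gives the robot as it stands.
- The arm moves only by the shell command python3 -m jog 'ROWS' [FORCE]. ROWS is JSON, a list of rows, each an object with "dp": the shift along the tool's x, y, z in cm, a list of three; "twist": the turn about the tool's z in degrees; "fingers": the opening, from 0 (shut) to 1 (fully open). A call has 1 to 8 rows; each row is the pose to reach, as a shift and turn from the pose commanded when the call began, along the tool's axes at that moment; what a row does not reach only later rows make up. A row lasts 1/8 s, in which the tool goes at most 62.5 mm and 10.7 degrees, less where a joint would pass 70% of its speed; a pose out of reach is approached as far as the arm can. A call with a gripper value outside its range is refused whole. The fingers move at their own pace and stop on an object; FORCE is the grip in N (left out, the last holds). Time passes only in rows, so rows that repeat a pose let the fingers close. It gives the time, the measured TCP pose, the force, the opening and the grip force at its end, in the units of the state.
- env.get_obs(): the state, without advancing time (a new reading comes with each control period).
- env.read_camera(name): name is "scene" or "side" or "wrist"; returns a dict with "pixels" (400x640x3 uint8, blue, green, red), "depth" (400x640 float32, m along the optical axis (not along the pixel's ray), 0 where there is no reading), "fx", "fy", "cx", "cy" (pixels), "k1" (the pictures are not rectified: a ray, as slopes to the right and down, at radius r is drawn at 1 + k1 r^2 times it, then the intrinsics apply), "rvec" (rotation vector, rad) and "tvec" (3), from world to camera coordinates, as OpenCV has them. Camera axes: x right, y down, z forward; pixel columns grow to the right and rows downward; lengths in m; the calibration is good to about 2 mm. A picture is of the moment at which its call begins.
- env.sign_off(): hands the job in; it is judged then, once.
The state is a dict: "time_s": time; "qpos": joint angles; "joint_velocities": joint speeds; "effort": joint torques, N m; "tool_pos": TCP position; "tool_rot": TCP orientation; "force": force on the tool from outside, world axes, zero at the start; "wrist_torque": the same for the moment, N m; "grip_width": finger opening in m; "grasp_force": force on a finger pad.
Only numpy, scipy, OpenCV 4.12 (cv2) and the standard library are available. Lean on these libraries where they do the work, as an engineer would, in place of code of your own. Each camera call takes 0.05 s, during which the arm holds its last target. There are 200 camera calls.

## Working session

There is one attempt and no reset: what is moved stays moved. The work goes in short steps, Python scripts to look and compute and a shell command to move; the robot and the scene stay as the last step left them, time stands still between calls to the robot, and variables do not carry over. Pictures are saved under pics/ and viewed, at most 12 in all, crops included, and the job is handed in when it is done.

```bash
ls; mkdir -p pics; cat > h.py <<'E'
import numpy as np, cv2
from cell import env
def cam(n):
    c=env.read_camera(n); c['R']=cv2.Rodrigues(np.array(c['rvec'],float))[0]; c['t']=np.array(c['tvec'],float).ravel(); return c
def ray(c,u,v):
    x=(np.asarray(u,float)-c['cx'])/c['fx']; y=(np.asarray(v,float)-c['cy'])/c['fy']
    a,b=x.copy(),y.copy()
    for _ in range(20):
        s=1+c['k1']*(a*a+b*b); a,b=x/s,y/s
    return np.stack([a,b,np.ones_like(a)],-1)
def pts(c,u,v):  # depth points
    u=np.asarray(u);v=np.asarray(v); d=c['depth'][v,u]
    return (ray(c,u,v)*d[...,None]-c['t'])@c['R']
def plane(c,u,v,z):
    o=-c['R'].T@c['t']; d=ray(c,u,v)@c['R']
    return o+d*((z-o[2])/d[...,2])[...,None]
def cloud(c):
    v,u=np.mgrid[0:400,0:640]; P=pts(c,u,v); P[c['depth']<=0]=np.nan; return P
E
python3 - <<'E'
from h import *
o=env.get_obs();print(o, env.hold_point_z)
for n in ['scene','side','wrist']:
    c=cam(n); cv2.imwrite(f'pics/{n}0.png',c['pixels']); print(n,-c['R'].T@c['t'],c['R'][2],c['fx'],c['k1'])
E
```

```text
pics
{'time_s': 0.0, 'qpos': array([-75.33876294,  18.43964743,  -4.01438852,  83.1760344 ,
         1.29645155,  78.53904952,  -3.25815213]), 'joint_velocities': array([ 0.00789999, -0.12898844, -0.05528124, -0.03776628,  0.08073387,
       -0.01026547, -0.07573099]), 'effort': array([-4.92460174e-06, -4.91273725e+01, -4.03602831e-01, -3.12526309e+01,
       -6.39149174e-02,  4.36471682e-02,  1.60568616e-04]), 'tool_pos': array([0.15557269, 0.63053909, 0.22144477]), 'tool_rot': array([-1.79890587e+02,  7.49314045e-03,  1.66149598e+02]), 'force': array([ 0.89484723, -0.97912041,  1.05893414]), 'wrist_torque': array([-0.02181449,  0.04306119,  0.00962979]), 'grasp_force': 0.0, 'grip_width': 0.08703518796674684} 0.0187
scene [ 0.13436622 -0.46432536  0.87350063] [ 0.36564882  0.60154286 -0.71024441] 447.91966785932027 -0.08167068811651294
side [0.32497597 0.89019669 0.56448896] [ 0.214392   -0.80650246 -0.55098989] 367.2722576712353 -0.01960193261872277
wrist [0.08115709 0.64910706 0.38367199] [ 0.26935211 -0.06882228 -0.96057948] 275.7595124952064 -0.03935951396855894
```

View pics/scene0.png

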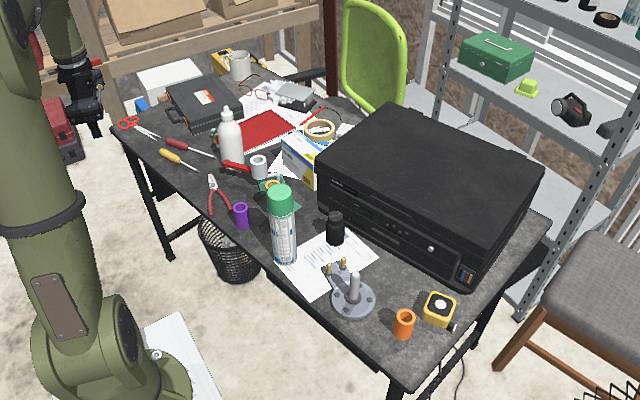

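View pics/side0.png

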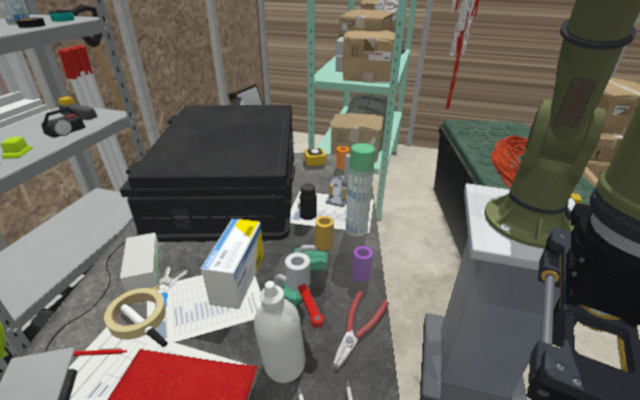

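Scene: the aluminium hub with the red arm is at (258,163), the shaft stand at (353,290), and the spray can at (283,230). Look-alikes for the sleeve in the side view are brass/gold on a green hook (324,232), purple on the desk (362,262), and orange far off (343,155). The brass one on the hook fits. I'll confirm it in a crop and measure.

```bash
python3 - <<'E'
from h import *
S=cam('scene');D=cam('side')
a=cv2.resize(D['pixels'][140:340,230:400],None,fx=3,fy=3,interpolation=cv2.INTER_CUBIC)
b=cv2.resize(S['pixels'][230:340,310:390],None,fx=3,fy=3,interpolation=cv2.INTER_CUBIC)
im=np.zeros((600,510+240,3),np.uint8); im[:,:510]=a; im[:330,510:]=b
cv2.imwrite('pics/crop1.png',im)
def show(n,c,pp):
    for u,v in pp: print(n,(u,v),c['pixels'][v,u],pts(c,u,v).round(4))
show('side',D,[(297,270),(297,256),(324,235),(324,220),(362,262),(343,155),(308,200),(315,315),(361,150),(283,350),(232,265),(338,185)])
show('scene',S,[(353,280),(353,290),(350,305),(327,267),(344,264),(258,165),(235,165),(283,240),(335,225),(281,190),(300,160)])
E
```

```text
side (297, 270) [143 143 140] [0.4895 0.4373 0.099 ]
side (297, 256) [187 186 182] [0.5003 0.4051 0.1019]
side (324, 235) [ 51  97 118] [0.472  0.3158 0.0895]
side (324, 220) [ 46 101 124] [0.4807 0.2845 0.1039]
side (362, 262) [112  75  99] [0.3863 0.338  0.0564]
side (343, 155) [ 49  94 148] [ 0.5306 -0.1333  0.0512]
side (308, 200) [33 30 30] [0.5545 0.1608 0.0629]
side (315, 315) [ 56  60 187] [0.4386 0.4967 0.0642]
side (361, 150) [151 198 119] [0.4301 0.1737 0.2226]
side (283, 350) [132 136 135] [0.4596 0.5908 0.0905]
side (232, 265) [246 246 243] [0.6072 0.4574 0.0985]
side (338, 185) [157 151 145] [ 0.5181 -0.0184  0.0096]
scene (353, 280) [143 144 142] [ 0.4871 -0.0407  0.0957]
scene (353, 290) [151 147 147] [ 0.4882 -0.0422  0.0594]
scene (350, 305) [157 147 142] [ 0.4809 -0.0452  0.01  ]
scene (327, 267) [ 45  85 106] [0.4826 0.0506 0.0416]
scene (344, 264) [129 173 204] [0.5257 0.0433 0.0301]
scene (258, 165) [182 178 174] [0.4904 0.3977 0.0987]
scene (235, 165) [ 66  69 210] [0.4512 0.4698 0.0661]
scene (283, 240) [199 205 203] [0.4178 0.1341 0.0966]
scene (335, 225) [40 40 40] [0.5541 0.1241 0.0743]
scene (281, 190) [187 229 155] [0.4364 0.1594 0.223 ]
scene (300, 160) [137 118 104] [0.6087 0.3773 0.0761]
```

View pics/crop1.png

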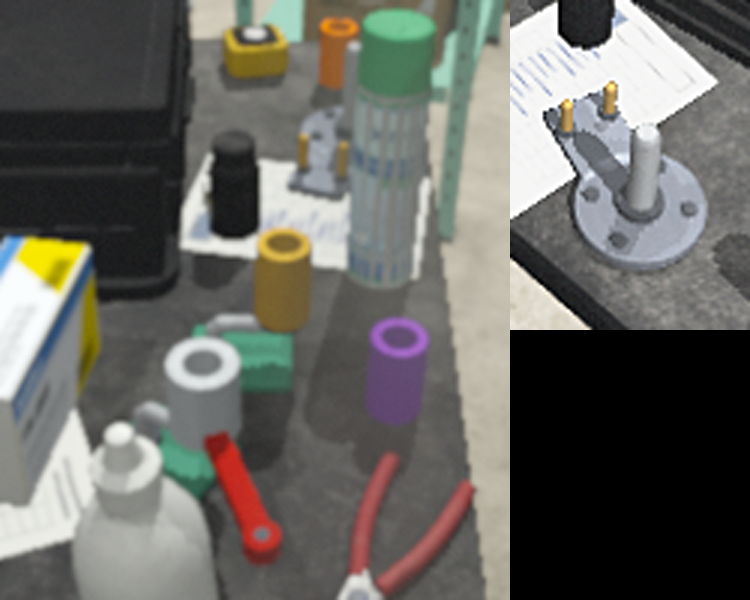

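The crop confirms the brass sleeve on the green hook at (283,280), with the hub and red arm in front of it at (203,390). The stand's pins point toward the robot's left (+y). Next I fit axes with known radii.

```bash
cat >> h.py <<'E'
from scipy.optimize import least_squares
def wall(P,xy,R,z0,z1,pad=.008):
    """fit vertical cylinder of known radius R to cloud points near xy"""
    Q=P.reshape(-1,3); xy=np.array(xy,float)
    for _ in range(4):
        m=(Q[:,2]>z0)&(Q[:,2]<z1)&(np.hypot(*(Q[:,:2]-xy).T)<R+pad)&(np.hypot(*(Q[:,:2]-xy).T)>R*.6)
        if m.sum()<6: return xy,m.sum(),9
        s=least_squares(lambda p:np.hypot(*(Q[m,:2]-p).T)-R,xy,loss='soft_l1',f_scale=.002); xy=s.x
    return xy,m.sum(),np.std(np.hypot(*(Q[m,:2]-xy).T)-R)
E
python3 - <<'E'
from h import *
S=cam('scene');D=cam('side');PS,PD=cloud(S),cloud(D)
for n,xy,R,z0,z1 in [('hub',(.497,.415),.023,.07,.098),('sleeve',(.479,.295),.02,.055,.108),('shaft',(.492,-.033),.011,.03,.095),
 ('pin1',(.486,.054),.005,.015,.047),('pin2',(.525,.045),.005,.015,.047),('can',(.43,.16),.0295,.03,.16),('vial',(.556,.145),.024,.02,.08),('squeeze',(.47,.56),.034,.03,.1)]:
    for c,P in (('S',PS),('D',PD)):
        r=wall(P,xy,R,z0,z1); print(n,c,r[0].round(4),r[1],round(float(r[2]),4))
# red arm
for c,C,P in (('S',S,PS),('D',D,PD)):
    b,g,r=[C['pixels'][...,i].astype(int) for i in range(3)]
    m=(r>120)&(r-g>70)&(r-b>70)&(np.hypot(P[...,0]-.497,P[...,1]-.415)<.13)&(P[...,2]>.045)&(P[...,2]<.075)
    q=P[m]; print('red',c,m.sum(),np.median(q[:,2]).round(4)); 
    ce=q[:,:2].mean(0); e=np.linalg.svd(q[:,:2]-ce)[2][0]; print(ce.round(4),np.degrees(np.arctan2(e[1],e[0])).round(1))
    d=np.hypot(*(q[:,:2]-[.497,.415]).T); print('tip',d.max().round(3), q[d>d.max()-.02].mean(0).round(4))
for c,P,xy in (('S',PS,(.497,.413)),('D',PD,(.497,.413)),('S',PS,(.479,.295)),('D',PD,(.479,.295))):
    q=P[(np.hypot(P[...,0]-xy[0],P[...,1]-xy[1])<.035)&(P[...,2]>.095)]; 
    if len(q): zt=np.percentile(q[:,2],80); q=q[abs(q[:,2]-zt)<.003]; print('top',c,xy,zt.round(4),len(q),((q.max(0)+q.min(0))/2).round(4),np.ptp(q,axis=0).round(3))
# carton
for c,P in (('S',PS),('D',PD)):
    q=P[(P[...,2]>.085)&(P[...,2]<.11)&(P[...,0]>.55)&(P[...,0]<.72)&(P[...,1]>.25)&(P[...,1]<.52)]; print('carton',c,len(q),q.min(0).round(3) if len(q) else '',q.max(0).round(3) if len(q) else '')
E
```

```text
hub S [0.4985 0.4154] 145 0.0024
hub D [0.4967 0.4171] 272 0.0009
sleeve S [0.4779 0.2885] 34 0.002
sleeve D [0.4779 0.2978] 403 0.0021
shaft S [ 0.4969 -0.0344] 176 0.0009
shaft D [ 0.495 -0.032] 87 0.0015
pin1 S [0.4873 0.0517] 47 0.0013
pin1 D [0.4865 0.0556] 38 0.0012
pin2 S [0.5249 0.0468] 45 0.0016
pin2 D [0.5241 0.0512] 43 0.0014
can S [0.4316 0.1603] 909 0.001
can D [0.4298 0.1598] 1124 0.0011
vial S [0.5652 0.14  ] 341 0.0023
vial D [0.5636 0.1394] 386 0.0024
squeeze S [0.4791 0.5598] 444 0.002
squeeze D [0.4771 0.5604] 1135 0.0009
red S 152 0.0633
[0.4544 0.4702] -54.5
tip 0.113 [0.4351 0.4961 0.063 ]
red D 358 0.0642
[0.4527 0.4777] 125.7
tip 0.117 [0.4343 0.5029 0.0648]
top S (0.497, 0.413) 0.1038 92 [0.4971 0.4144 0.1035] [0.047 0.046 0.005]
top D (0.497, 0.413) 0.1023 259 [0.4961 0.4169 0.1017] [0.044 0.048 0.005]
top S (0.479, 0.295) 0.1131 51 [0.4791 0.3023 0.1131] [0.04  0.025 0.006]
top D (0.479, 0.295) 0.1116 132 [0.4766 0.2991 0.1113] [0.038 0.04  0.005]
carton S 757 [0.584 0.25  0.085] [0.673 0.476 0.107]
carton D 2520 [0.584 0.25  0.085] [0.72  0.481 0.11 ]
```

```bash
cat > go.py <<'E'
import sys; from h import *
from scipy.spatial.transform import Rotation as Ro
def need(x,y,z,axis=None):
    o=env.get_obs(); R=Ro.from_euler('xyz',o['tool_rot'],degrees=True).as_matrix()
    d=R.T@(np.array([x,y,z])-o['tool_pos'])*100
    a=np.degrees(np.arctan2(R[1,1],R[0,1]))
    tw=None if axis is None else (a-axis+90)%180-90
    print('t',round(o['time_s'],2),'pos',o['tool_pos'].round(4),'rot',np.round(o['tool_rot'],1),'dp cm',d.round(2),'axis',a.round(1),'twist',tw,'F',o['force'].round(1),'w',round(o['grip_width'],4),'g',round(o['grasp_force'],1))
if __name__=='__main__': need(*map(float,sys.argv[1:]))
E
python3 go.py .4972 .4162 .26 35; python3 - <<'E'
from h import *
P=cloud(cam('scene')); q=P[(P[...,0]>.55)&(P[...,0]<1)&(P[...,1]>-.3)&(P[...,1]<.2)&(P[...,2]>.11)&(P[...,2]<.4)]
print('box',np.percentile(q,[1,50,99],axis=0).round(3)); q=q[abs(q[:,1]+.03)<.05];print(np.percentile(q,[1,50,99],axis=0).round(3))
E
```

```text
t 0.35 pos [0.1556 0.631  0.2223] rot [-180.     0.   166.1] dp cm [-38.31 -12.68  -3.76] axis 76.1 twist 41.14622841363956 F [ 0.4 -0.1 -0.4] w 0.0868 g 0.0
box [[ 0.6   -0.168  0.114]
 [ 0.753  0.01   0.182]
 [ 0.987  0.196  0.186]]
[[ 0.651 -0.079  0.114]
 [ 0.775 -0.031  0.182]
 [ 0.994  0.019  0.186]]
```

```bash
python3 -m jog '[{"dp":[-5,-1,-3.8],"twist":0,"fingers":1},{"dp":[-11,-3,-3.8],"twist":8,"fingers":1},{"dp":[-17,-5,-3.8],"twist":16,"fingers":1},{"dp":[-23,-7.5,-3.8],"twist":25,"fingers":1},{"dp":[-29,-9.5,-3.8],"twist":33,"fingers":1},{"dp":[-35,-11.5,-3.8],"twist":41,"fingers":1},{"dp":[-38.3,-12.7,-3.8],"twist":41,"fingers":1},{"dp":[-38.3,-12.7,-3.8],"twist":41,"fingers":1}]' 30; python3 go.py .4972 .4162 .16 35; python3 - <<'E'
from h import *
c=cam('wrist'); cv2.imwrite('pics/w1.png',c['pixels']); P=cloud(c)
print(wall(P,(.497,.416),.023,.066,.098))
q=P[(np.hypot(P[...,0]-.497,P[...,1]-.416)<.035)&(P[...,2]>.095)&(P[...,2]<.11)]
print(len(q),((q.max(0)+q.min(0))/2).round(4),np.ptp(q,axis=0).round(3),np.median(q[:,2]))
E
```

```text
time_s: 1.4
tool_pos: [0.5013, 0.4117, 0.2605]
tool_rot: [180.0, 0.2, 124.7]
force: [-1.4, 0.4, 0.1]
grip_width: 0.0869
grasp_force: 0.0
t 1.4 pos [0.5013 0.4117 0.2605] rot [180.    0.2 124.7] dp cm [ 0.63 -0.09 10.05] axis 34.7 twist -0.3200601206644649 F [-1.4  0.4  0.1] w 0.0869 g 0.0
(array([0.49506612, 0.41556317]), np.int64(103), np.float64(0.0001440108113122757))
834 [0.4948 0.4162 0.1001] [0.045 0.045 0.01 ] 0.1027764884230605
```

View pics/w1.png

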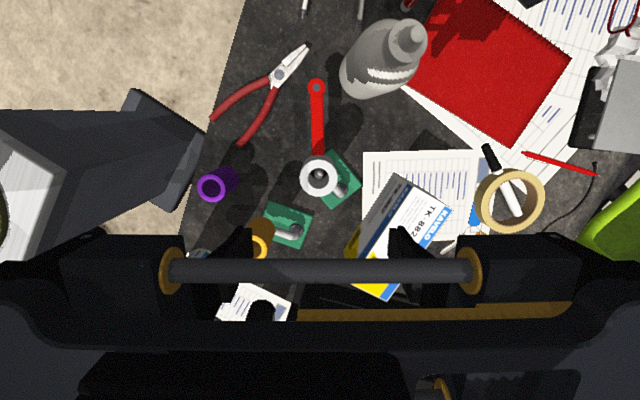

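Wrist view shows the hub at (320,177) and the red eye at (316,87). That agrees with the scene cameras to within 2 mm. Descending.

```bash
python3 -m jog '[{"dp":[0.6,0.1,4],"twist":0,"fingers":1},{"dp":[0.6,0.1,8],"twist":0,"fingers":1},{"dp":[0.6,0.1,10],"twist":0,"fingers":1},{"dp":[0.6,0.1,10],"twist":0,"fingers":1}]'; python3 go.py .4957 .416 .0735 35; python3 - <<'E'
from h import *
c=cam('wrist'); P=cloud(c)
print(wall(P,(.497,.416),.023,.066,.098))
b,g,r=[c['pixels'][...,i].astype(int) for i in range(3)]
m=((r>120)&(r-g>70)&(r-b>70)).astype(np.uint8)
q=P[(m>0)&(np.hypot(P[...,0]-.496,P[...,1]-.416)<.125)&(P[...,2]>.05)&(P[...,2]<.075)][:,:2]
print(len(q)); d=np.hypot(*(q-[.4957,.416]).T); e=q[d>.09].mean(0)-[.4957,.416]; print(e,np.degrees(np.arctan2(e[1],e[0])))
cc=q[(d>.03)&(d<.09)]; s=np.linalg.svd(cc-cc.mean(0))[2][0]; print('axis',np.degrees(np.arctan2(s[1],s[0])),cc.mean(0))
E
```

```text
time_s: 1.95
tool_pos: [0.493, 0.4219, 0.1593]
tool_rot: [-179.8, 0.0, 125.2]
force: [0.8, -0.4, 1.0]
grip_width: 0.087
grasp_force: 0.0
t 1.95 pos [0.493  0.4219 0.1593] rot [-179.8    0.   125.2] dp cm [-0.64 -0.1   8.58] axis 35.2 twist 0.23543664765406902 F [ 0.8 -0.4  1. ] w 0.087 g 0.0
(array([0.49522881, 0.41563977]), np.int64(363), np.float64(0.0001861798313812968))
1278
[-0.06077174  0.08307105] 126.1878346420443
axis -57.14275476573576 [0.45754215 0.4673954 ]
```

```bash
python3 -m jog '[{"dp":[-0.6,-0.1,2],"twist":0,"fingers":1},{"dp":[-0.6,-0.1,4],"twist":0,"fingers":1},{"dp":[-0.6,-0.1,4],"twist":0,"fingers":1},{"dp":[-0.6,-0.1,4],"twist":0,"fingers":1}]'; python3 go.py .4953 .4157 .0735 35
```

```text
time_s: 2.5
tool_pos: [0.4972, 0.4162, 0.1206]
tool_rot: [180.0, -0.0, 125.1]
force: [0.8, 1.0, -0.6]
grip_width: 0.0873
grasp_force: 0.0
t 2.5 pos [0.4972 0.4162 0.1206] rot [180.   -0.  125.1] dp cm [ 0.06 -0.18  4.71] axis 35.1 twist 0.14743207210985076 F [ 0.8  1.  -0.6] w 0.0873 g 0.0
```

```bash
python3 -m jog '[{"dp":[0.05,-0.2,2.5],"twist":0,"fingers":1},{"dp":[0.05,-0.2,4.7],"twist":0,"fingers":1},{"dp":[0.05,-0.2,4.7],"twist":0,"fingers":1},{"dp":[0.05,-0.2,4.7],"twist":0,"fingers":0.65},{"dp":[0.05,-0.2,4.7],"twist":0,"fingers":0.65}]' 30; python3 go.py .4953 .4157 .0735 35
```

```text
time_s: 3.12
tool_pos: [0.496, 0.4161, 0.0752]
tool_rot: [179.9, -0.0, 125.1]
force: [-0.3, -0.3, 0.6]
grip_width: 0.0742
grasp_force: 0.0
t 3.12 pos [0.496  0.4161 0.0752] rot [179.9  -0.  125.1] dp cm [ 0.01 -0.08  0.17] axis 35.1 twist 0.1457174322520416 F [-0.3 -0.3  0.6] w 0.0742 g 0.0
```

```bash
python3 -m jog '[{"dp":[0,0,0],"twist":0,"fingers":0.5},{"dp":[0,0,0],"twist":0,"fingers":0.3},{"dp":[0,0,0],"twist":0,"fingers":0.3},{"dp":[0,0,0],"twist":0,"fingers":0.3}]' 35; python3 go.py .4953 .4157 .0735 35
```

```text
time_s: 3.62
tool_pos: [0.4958, 0.4157, 0.074]
tool_rot: [179.9, -0.0, 125.1]
force: [1.0, -1.0, 0.0]
grip_width: 0.0456
grasp_force: 35.0
t 3.62 pos [0.4958 0.4157 0.074 ] rot [179.9  -0.  125.1] dp cm [ 0.03 -0.04  0.05] axis 35.1 twist 0.14390089017729224 F [ 1. -1.  0.] w 0.0456 g 35.0
```

```bash
python3 -m jog '[{"dp":[0,0,-1],"twist":0,"fingers":0.3},{"dp":[0,0,-3],"twist":0,"fingers":0.3},{"dp":[0,0,-5.5],"twist":0,"fingers":0.3},{"dp":[0,0,-9],"twist":0,"fingers":0.3},{"dp":[0,0,-13],"twist":0,"fingers":0.3},{"dp":[0,0,-17],"twist":0,"fingers":0.3},{"dp":[0,0,-20],"twist":0,"fingers":0.3},{"dp":[0,0,-20],"twist":0,"fingers":0.3}]' 45; python3 go.py .496 -.033 .275 -7.7;
```

```text
time_s: 4.62
tool_pos: [0.4963, 0.4161, 0.2776]
tool_rot: [179.6, -0.1, 125.1]
force: [1.1, 0.6, -5.3]
grip_width: 0.0456
grasp_force: 45.0
t 4.62 pos [0.4963 0.4161 0.2776] rot [ 1.796e+02 -1.000e-01  1.251e+02] dp cm [-36.71 -25.88   0.06] axis 35.1 twist 42.84003092268671 F [ 1.1  0.6 -5.3] w 0.0456 g 45.0
```

```bash
python3 -m jog '[{"dp":[-2,-1.4,0],"twist":3,"fingers":0.3},{"dp":[-6,-4.2,0],"twist":8,"fingers":0.3},{"dp":[-11,-7.7,0],"twist":14,"fingers":0.3},{"dp":[-16,-11.3,0],"twist":20,"fingers":0.3},{"dp":[-21,-14.8,0],"twist":26,"fingers":0.3},{"dp":[-26,-18.3,0],"twist":33,"fingers":0.3},{"dp":[-29,-20.5,0],"twist":39,"fingers":0.3},{"dp":[-31,-21.9,0],"twist":42.8,"fingers":0.3}]'; python3 go.py .496 -.033 .275 -7.7;
```

```text
time_s: 5.62
tool_pos: [0.4935, 0.0335, 0.2724]
tool_rot: [-179.9, 0.0, 82.1]
force: [0.1, 0.5, -4.3]
grip_width: 0.0455
grasp_force: 45.0
t 5.62 pos [0.4935 0.0335 0.2724] rot [-179.9    0.    82.1] dp cm [-6.55  1.16 -0.26] axis -7.9 twist -0.2278621787945383 F [ 0.1  0.5 -4.3] w 0.0455 g 45.0
```

```bash
python3 -m jog '[{"dp":[0,0,0],"twist":0,"fingers":0.3},{"dp":[0,0,0],"twist":0,"fingers":0.3}]' | head -2; python3 - <<'E'
from h import *
from go import need
need(.496,-.033,.275,-7.7); o=env.get_obs(); t=o['tool_pos']
for n in ['scene','side','wrist']:
    c=cam(n);P=cloud(c)
    if n!='side': cv2.imwrite(f'pics/{n}2.png',c['pixels'])
    for k,xy,R,z0,z1 in [('hub',t[:2],.023,t[2]-.024+.02,t[2]+.02),('shaft',(.496,-.033),.011,.03,.095),('pin1',(.487,.053),.005,.02,.047),('pin2',(.525,.048),.005,.02,.047)]:
        r=wall(P,xy,R,z0,z1); print(n,k,r[0].round(4),r[1],round(float(r[2]),4))
    b,g,r=[c['pixels'][...,i].astype(int) for i in range(3)]
    q=P[(r>110)&(r-g>60)&(r-b>60)&(np.hypot(P[...,0]-t[0],P[...,1]-t[1])<.13)&(P[...,2]>t[2]-.04)&(P[...,2]<t[2])]
    if len(q)>10:
        d=np.hypot(*(q[:,:2]-t[:2]).T); e=q[d>.09][:,:2].mean(0)-t[:2]; print('red',len(q),d.max(),np.median(q[:,2])-t[2],np.degrees(np.arctan2(e[1],e[0])))
E
```

```text
time_s: 5.88
tool_pos: [0.4943, 0.0377, 0.273]
t 5.88 pos [0.4943 0.0377 0.273 ] rot [-179.9   -0.    82.5] dp cm [-6.98  1.09 -0.2 ] axis -7.5 twist 0.21655992282293823 F [-0.4 -0.3 -4.1] w 0.0456 g 45.0
scene hub [0.4923 0.0381] 293 0.004
scene shaft [ 0.497  -0.0344] 178 0.0008
scene pin1 [0.4881 0.0521] 31 0.001
scene pin2 [0.5254 0.0474] 32 0.0007
side hub [0.4959 0.0392] 224 0.0025
side shaft [ 0.4948 -0.0319] 90 0.0014
side pin1 [0.4861 0.0557] 29 0.0007
side pin2 [0.5243 0.051 ] 31 0.0009
red 88 0.11832362046754917 -0.010928166043283005 84.49786939257307
wrist hub [0.4937 0.0381] 1208 0.0024
wrist shaft [ 0.496 -0.033] 0 9.0
wrist pin1 [0.487 0.053] 0 9.0
wrist pin2 [0.5222 0.0488] 26 0.0003
red 3756 0.11570000093101385 -0.009920920238707498 83.64855343500766
```

View pics/wrist2.png

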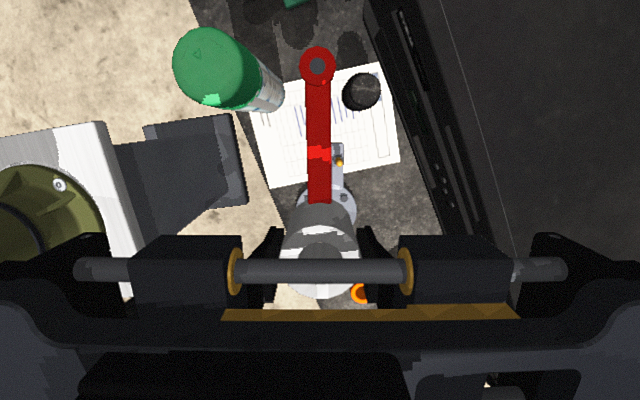

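Wrist view shows the hub held straight with the arm pointing up, its eye at (317,65) and one pin visible at (338,160). The shaft is hidden behind the hub, so I sidestep 8 cm for an unobstructed wrist measurement of it.

```bash
python3 -m jog '[{"dp":[0.1,3,0],"twist":0,"fingers":0.3},{"dp":[0.2,6,0],"twist":0,"fingers":0.3},{"dp":[0.2,8,0],"twist":0,"fingers":0.3},{"dp":[0.2,8,0],"twist":0,"fingers":0.3},{"dp":[0.2,8,0],"twist":0,"fingers":0.3}]' | head -2; python3 - <<'E'
from h import *
from go import need
need(.4955,-.033,.275,-7.7); o=env.get_obs(); t=o['tool_pos']
c=cam('wrist');P=cloud(c); cv2.imwrite('pics/w3.png',c['pixels'])
for k,xy,R,z0,z1 in [('shaft',(.495,-.033),.011,.03,.095),('pin1',(.487,.053),.005,.02,.047),('pin2',(.523,.048),.005,.02,.047)]:
        r=wall(P,xy,R,z0,z1); print(k,r[0].round(4),r[1],round(float(r[2]),4))
E
```

```text
time_s: 6.65
tool_pos: [0.5735, 0.0279, 0.2732]
t 6.65 pos [0.5735 0.0279 0.2732] rot [-179.9    0.    82.4] dp cm [-7.07 -6.93 -0.17] axis -7.6 twist 0.11879376781458006 F [-0.2 -0.6 -3.7] w 0.0458 g 45.0
shaft [ 0.4933 -0.0338] 228 0.0004
pin1 [0.4856 0.0532] 38 0.0002
pin2 [0.5222 0.0488] 31 0.0002
```

View pics/w3.png

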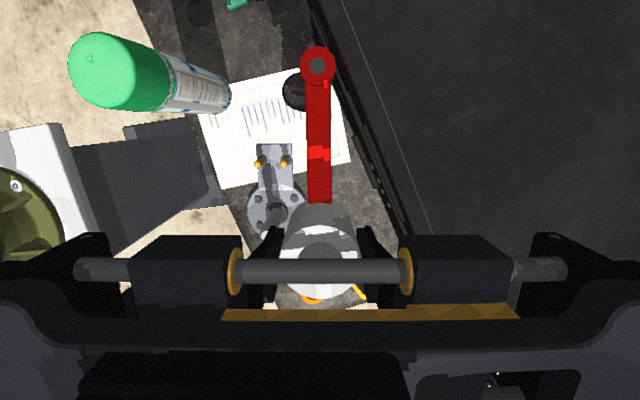

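Wrist view shows the shaft at (275,215) and the pins at (258,163) and (286,161). The fit gives the shaft at (0.493,-0.034) and the pin direction about 83°, agreeing with the other cameras to about 2 mm.

```bash
python3 -m jog '[{"dp":[-2.3,-2.3,0],"twist":0,"fingers":0.3},{"dp":[-5,-5,0],"twist":0,"fingers":0.3},{"dp":[-7.1,-7.0,0],"twist":0,"fingers":0.3},{"dp":[-7.1,-7.0,2],"twist":0,"fingers":0.3},{"dp":[-7.1,-7.0,5],"twist":0,"fingers":0.3},{"dp":[-7.1,-7.0,8],"twist":0,"fingers":0.3},{"dp":[-7.1,-7.0,10],"twist":0,"fingers":0.3},{"dp":[-7.1,-7.0,10],"twist":0,"fingers":0.3}]' | head -2; python3 -m jog '[{"dp":[0,0,0.5],"twist":0,"fingers":0.3},{"dp":[0,0,1],"twist":0,"fingers":0.3},{"dp":[0,0,1],"twist":0,"fingers":0.3}]' |head -2; python3 - <<'E'
from h import *
from go import need
need(.4942,-.0336,.14,-7.7); o=env.get_obs(); t=o['tool_pos']
for n in ['scene','side']:
    c=cam(n);P=cloud(c); cv2.imwrite(f'pics/{n}4.png',c['pixels'])
    for k,xy,R,z0,z1 in [('hub',t[:2],.023,t[2]-.024,t[2]-.002),('shaft',(.495,-.033),.011,.03,.095)]:
        r=wall(P,xy,R,z0,z1,.004); print(n,k,r[0].round(4),r[1],round(float(r[2]),4))
S=cv2.imread('pics/scene4.png')[180:330,280:430];D=cv2.imread('pics/side4.png')[80:230,260:410]
cv2.imwrite('pics/c4.png',cv2.resize(np.hstack([S,D]),None,fx=2.6,fy=2.6))
E
```

```text
time_s: 7.7
tool_pos: [0.4935, -0.0335, 0.1725]
time_s: 8.07
tool_pos: [0.4953, -0.0339, 0.1636]
t 8.07 pos [ 0.4953 -0.0339  0.1636] rot [180.   -0.   82.4] dp cm [ 0.01 -0.11  2.36] axis -7.6 twist 0.05137705687943139 F [ 0.1  0.2 -4.4] w 0.0453 g 45.0
scene hub [ 0.4975 -0.0344] 131 0.0008
scene shaft [ 0.497  -0.0344] 179 0.0008
side hub [ 0.4966 -0.0327] 88 0.0013
side shaft [ 0.495  -0.0318] 89 0.0015
```

View pics/c4.png

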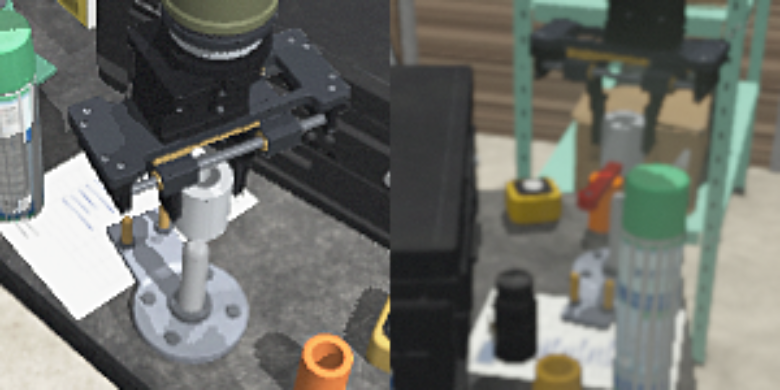

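The crop shows the hub directly above the shaft, with hub and shaft axes agreeing to 1–1.5 mm. I shift −1 mm in x and lower in stages while watching the force.

```bash
python3 -m jog '[{"dp":[0,-0.1,1],"twist":0,"fingers":0.3},{"dp":[0,-0.1,2],"twist":0,"fingers":0.3},{"dp":[0,-0.1,3],"twist":0,"fingers":0.3},{"dp":[0,-0.1,4],"twist":0,"fingers":0.3},{"dp":[0,-0.1,5],"twist":0,"fingers":0.3},{"dp":[0,-0.1,5],"twist":0,"fingers":0.3}]' ; python3 go.py .4943 -.0336 .046 -7.6
```

```text
time_s: 8.93
tool_pos: [0.4935, -0.0339, 0.1125]
tool_rot: [-179.9, 0.0, 82.3]
force: [-0.8, -0.3, -4.1]
grip_width: 0.0453
grasp_force: 45.0
t 8.93 pos [ 0.4935 -0.0339  0.1125] rot [-179.9    0.    82.3] dp cm [0.04 0.09 6.65] axis -7.7 twist -0.05672748702095021 F [-0.8 -0.3 -4.1] w 0.0453 g 45.0
```

```bash
python3 -m jog '[{"dp":[0,0.05,1],"twist":0,"fingers":0.3},{"dp":[0,0.05,2],"twist":0,"fingers":0.3},{"dp":[0,0.05,3],"twist":0,"fingers":0.3},{"dp":[0,0.05,4],"twist":0,"fingers":0.3},{"dp":[0,0.05,5],"twist":0,"fingers":0.3},{"dp":[0,0.05,5.8],"twist":0,"fingers":0.3},{"dp":[0,0.05,5.8],"twist":0,"fingers":0.3}]' ; python3 go.py .4943 -.0336 .046 -7.6;  python3 - <<'E'
from h import *
c=cam('scene');cv2.imwrite('pics/c5.png',cv2.resize(c['pixels'][200:340,260:420],None,fx=4,fy=4))
c=cam('wrist');cv2.imwrite('pics/w5.png',c['pixels'])
P=cloud(c)
b,g,r=[c['pixels'][...,i].astype(int) for i in range(3)]
t=env.get_obs()['tool_pos'];q=P[(r>110)&(r-g>60)&(r-b>60)&(np.hypot(P[...,0]-t[0],P[...,1]-t[1])<.13)&(P[...,2]<.08)]
d=np.hypot(*(q[:,:2]-t[:2]).T); e=q[d>.09][:,:2].mean(0)-t[:2]; print('red',len(q),d.max(),np.median(q[:,2]),np.degrees(np.arctan2(e[1],e[0])))
E
```

```text
time_s: 9.8
tool_pos: [0.4942, -0.0339, 0.0548]
tool_rot: [-179.9, 0.0, 82.3]
force: [0.1, -0.5, -4.4]
grip_width: 0.0455
grasp_force: 45.0
t 9.8 pos [ 0.4942 -0.0339  0.0548] rot [-179.9    0.    82.3] dp cm [0.03 0.   0.88] axis -7.7 twist -0.055932149486594085 F [ 0.1 -0.5 -4.4] w 0.0455 g 45.0
red 3471 0.11554359079839568 0.04533013518662666 83.73277131116178
```

View pics/w5.png

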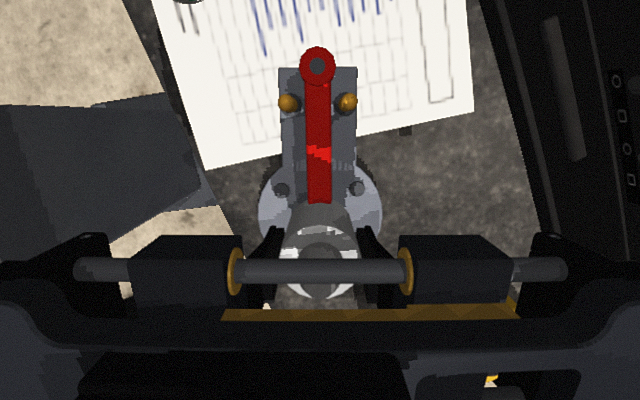

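The red arm (318,110) lies centred between the pins at (290,102) and (348,102), already below the pin tops. Lowering slowly onto the shoulder.

```bash
python3 -m jog '[{"dp":[0,0,0.3],"twist":0,"fingers":0.3},{"dp":[0,0,0.5],"twist":0,"fingers":0.3},{"dp":[0,0,0.7],"twist":0,"fingers":0.3},{"dp":[0,0,0.8],"twist":0,"fingers":0.3},{"dp":[0,0,0.85],"twist":0,"fingers":0.3},{"dp":[0,0,0.85],"twist":0,"fingers":0.3}]' 45; python3 go.py .4943 -.0336 .046 -7.6
```

```text
time_s: 10.65
tool_pos: [0.4948, -0.0338, 0.0471]
tool_rot: [180.0, -0.0, 82.3]
force: [-1.0, 0.3, -4.0]
grip_width: 0.0453
grasp_force: 45.0
t 10.65 pos [ 0.4948 -0.0338  0.0471] rot [180.   -0.   82.3] dp cm [ 0.02 -0.06  0.11] axis -7.7 twist -0.05367702794507068 F [-1.   0.3 -4. ] w 0.0453 g 45.0
```

```bash
for d in 1; do python3 -m jog '[{"dp":[0,0,0.05],"twist":0,"fingers":0.3},{"dp":[0,0,0.1],"twist":0,"fingers":0.3},{"dp":[0,0,0.15],"twist":0,"fingers":0.3},{"dp":[0,0,0.15],"twist":0,"fingers":0.3}]'; done
```

```text
time_s: 11.15
tool_pos: [0.4949, -0.0339, 0.0459]
tool_rot: [180.0, -0.0, 82.3]
force: [-1.0, 0.5, 0.3]
grip_width: 0.0454
grasp_force: 45.0
```

```bash
python3 -m jog '[{"dp":[0,0,0.04],"twist":0,"fingers":0.3},{"dp":[0,0,0.04],"twist":0,"fingers":0.3}]'; python3 -m jog '[{"dp":[0,0,0.04],"twist":0,"fingers":0.65},{"dp":[0,0,0.04],"twist":0,"fingers":0.8},{"dp":[0,0,0.04],"twist":0,"fingers":0.9},{"dp":[0,0,0.04],"twist":0,"fingers":0.9}]' 20; python3 - <<'E'
from h import *
for n in ['scene','side']:
    P=cloud(cam(n)); q=P[(np.hypot(P[...,0]-.4955,P[...,1]+.0336)<.022)&(np.hypot(P[...,0]-.4955,P[...,1]+.0336)>.013)&(P[...,2]>.05)&(P[...,2]<.085)]
    print(n,len(q),np.percentile(q[:,2],[50,95]) if len(q) else '')
E
```

```text
time_s: 11.4
tool_pos: [0.4949, -0.0339, 0.0458]
tool_rot: [-180.0, -0.0, 82.3]
force: [-3.3, 0.6, 5.5]
grip_width: 0.0455
grasp_force: 45.0
time_s: 11.9
tool_pos: [0.495, -0.0338, 0.0447]
tool_rot: [180.0, -0.0, 82.3]
force: [-0.2, -0.3, 0.3]
grip_width: 0.0751
grasp_force: 0.0
scene 118 [0.07376111 0.07633984]
side 33 [0.07380636 0.08325387]
```

Hub is seated: top at about 0.075 m, and the wrist had picked up contact force. Retreat up and move over to the sleeve.

```bash
python3 -m jog '[{"dp":[0,0,-1],"twist":0,"fingers":0.9},{"dp":[0,0,-3],"twist":0,"fingers":0.9},{"dp":[0,0,-6],"twist":0,"fingers":0.9},{"dp":[0,0,-11],"twist":0,"fingers":1},{"dp":[0,0,-16],"twist":0,"fingers":1},{"dp":[0,0,-21],"twist":0,"fingers":1},{"dp":[0,0,-23.5],"twist":0,"fingers":1},{"dp":[0,0,-23.5],"twist":0,"fingers":1}]' |head -2; python3 go.py .477 .297 .28 -7.6
```

```text
time_s: 13.0
tool_pos: [0.496, -0.0341, 0.2824]
t 13.0 pos [ 0.496  -0.0341  0.2824] rot [ 1.797e+02 -1.000e-01  8.230e+01] dp cm [32.56 -6.31  0.27] axis -7.7 twist -0.0736795515558839 F [ 0.1 -0.1  0.2] w 0.0867 g 0.0
```

```bash
python3 -m jog '[{"dp":[4,-0.8,0],"twist":0,"fingers":1},{"dp":[9,-1.7,0],"twist":0,"fingers":1},{"dp":[14.5,-2.8,0],"twist":0,"fingers":1},{"dp":[20,-3.9,0],"twist":0,"fingers":1},{"dp":[26,-5,0],"twist":0,"fingers":1},{"dp":[30,-5.8,0],"twist":0,"fingers":1},{"dp":[32.5,-6.3,0],"twist":0,"fingers":1},{"dp":[32.5,-6.3,0],"twist":0,"fingers":1}]' |head -2;python3 -m jog '[{"dp":[0,0,0],"twist":0,"fingers":1},{"dp":[0,0,2],"twist":0,"fingers":1},{"dp":[0,0,5],"twist":0,"fingers":1},{"dp":[0,0,8],"twist":0,"fingers":1},{"dp":[0,0,8],"twist":0,"fingers":1},{"dp":[0,0,8],"twist":0,"fingers":1}]'|head -2; python3 - <<'E'
from h import *
from go import need
c=cam('wrist');cv2.imwrite('pics/w6.png',c['pixels']);P=cloud(c)
r=wall(P,(.477,.297),.02,.06,.108);print(r)
q=P[(np.hypot(P[...,0]-.477,P[...,1]-.297)<.035)&(P[...,2]>.109)&(P[...,2]<.117)]
print(len(q),((q.max(0)+q.min(0))/2).round(4),np.ptp(q,axis=0).round(3),np.median(q[:,2]))
need(*r[0],.08,-7.6)
E
```

```text
time_s: 14.0
tool_pos: [0.4749, 0.2976, 0.2786]
time_s: 14.75
tool_pos: [0.4767, 0.2958, 0.2013]
(array([0.481683  , 0.30108952]), np.int64(620), np.float64(0.002783442898472208))
820 [0.4761 0.2967 0.1121] [0.039 0.039 0.006] 0.11278434687218178
t 14.8 pos [0.4768 0.2963 0.2016] rot [ 1.799e+02 -1.000e-01  8.230e+01] dp cm [ 0.51  0.39 12.17] axis -7.7 twist -0.13311895627992953 F [0.6 0.1 0. ] w 0.0871 g 0.0
```

View pics/w6.png

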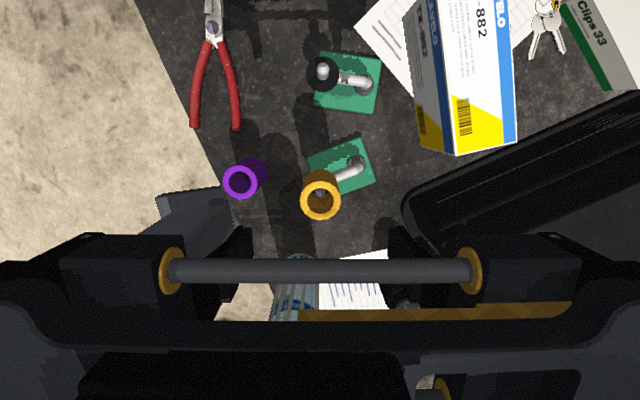

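Wrist view shows the brass sleeve's rim at (320,200), fitting a 39 mm circle at z 0.112, and purple separately at (241,181). I use the rim centre, since the wall fit is contaminated by the hook, and descend.

```bash
python3 -m jog '[{"dp":[0.05,0,3],"twist":0,"fingers":1},{"dp":[0.05,0,6],"twist":0,"fingers":1},{"dp":[0.05,0,9],"twist":0,"fingers":1},{"dp":[0.05,0,11],"twist":0,"fingers":1},{"dp":[0.05,0,12.2],"twist":0,"fingers":1},{"dp":[0.05,0,12.2],"twist":0,"fingers":1},{"dp":[0.05,0,12.2],"twist":0,"fingers":0.65},{"dp":[0.05,0,12.2],"twist":0,"fingers":0.6}]' 30; python3 go.py .4765 .2968 .08 -7.6
```

```text
time_s: 15.8
tool_pos: [0.4764, 0.2976, 0.0789]
tool_rot: [179.9, -0.1, 82.3]
force: [-0.4, 0.4, -0.0]
grip_width: 0.0745
grasp_force: 0.0
t 15.8 pos [0.4764 0.2976 0.0789] rot [ 1.799e+02 -1.000e-01  8.230e+01] dp cm [-0.08  0.02 -0.11] axis -7.7 twist -0.0537497879269182 F [-0.4  0.4 -0. ] w 0.0745 g 0.0
```

```bash
python3 -m jog '[{"dp":[0,0,0],"twist":0,"fingers":0.5},{"dp":[0,0,0],"twist":0,"fingers":0.3},{"dp":[0,0,0],"twist":0,"fingers":0.3},{"dp":[0,0,0],"twist":0,"fingers":0.3},{"dp":[0,0,0],"twist":0,"fingers":0.3}]' 40; python3 go.py .4765 .2968 .08 -7.6
```

```text
time_s: 16.42
tool_pos: [0.4762, 0.2971, 0.0779]
tool_rot: [180.0, -0.0, 82.3]
force: [1.6, -0.5, 0.2]
grip_width: 0.0394
grasp_force: 40.0
t 16.43 pos [0.4762 0.2971 0.0779] rot [180.   -0.   82.3] dp cm [-0.03  0.03 -0.21] axis -7.7 twist -0.06469178026391376 F [ 1.6 -0.5  0.2] w 0.0394 g 40.0
```

```bash
python3 -m jog '[{"dp":[0,0,-1],"twist":0,"fingers":0.3},{"dp":[0,0,-3],"twist":0,"fingers":0.3},{"dp":[0,0,-5.5],"twist":0,"fingers":0.3},{"dp":[0,0,-9],"twist":0,"fingers":0.3},{"dp":[0,0,-13],"twist":0,"fingers":0.3},{"dp":[0,0,-17],"twist":0,"fingers":0.3},{"dp":[0,0,-20],"twist":0,"fingers":0.3},{"dp":[0,0,-20],"twist":0,"fingers":0.3}]' 45; python3 go.py .4943 -.0338 .278 -7.7
```

```text
time_s: 17.42
tool_pos: [0.4766, 0.2978, 0.2803]
tool_rot: [179.8, -0.2, 82.4]
force: [-0.6, 0.6, -3.6]
grip_width: 0.0391
grasp_force: 45.0
t 17.43 pos [0.4766 0.2978 0.2803] rot [179.8  -0.2  82.4] dp cm [-32.63   6.17   0.14] axis -7.6 twist 0.050291914974508245 F [-0.6  0.6 -3.6] w 0.0391 g 45.0
```

```bash
python3 -m jog '[{"dp":[-2,0.4,0],"twist":0,"fingers":0.3},{"dp":[-6,1.1,0],"twist":0,"fingers":0.3},{"dp":[-11,2.1,0],"twist":0,"fingers":0.3},{"dp":[-16,3,0],"twist":0,"fingers":0.3},{"dp":[-21.5,4.1,0],"twist":0,"fingers":0.3},{"dp":[-27,5.1,0],"twist":0,"fingers":0.3},{"dp":[-31,5.9,0],"twist":0,"fingers":0.3},{"dp":[-32.6,6.2,0],"twist":0,"fingers":0.3}]' |head -2;python3 -m jog '[{"dp":[0,0,0],"twist":0,"fingers":0.3},{"dp":[0,0,2],"twist":0,"fingers":0.3},{"dp":[0,0,5],"twist":0,"fingers":0.3},{"dp":[0,0,8],"twist":0,"fingers":0.3},{"dp":[0,0,11],"twist":0,"fingers":0.3},{"dp":[0,0,11.5],"twist":0,"fingers":0.3},{"dp":[0,0,11.5],"twist":0,"fingers":0.3},{"dp":[0,0,11.5],"twist":0,"fingers":0.3}]'|head -2; python3 - <<'E'
from h import *
from go import need
need(.4943,-.0338,.105,-7.7); t=env.get_obs()['tool_pos']
for n in ['scene','side']:
    c=cam(n);P=cloud(c); cv2.imwrite(f'pics/{n}7.png',c['pixels'])
    for k,xy,R,z0,z1 in [('sleeve',t[:2],.02,t[2]-.028,t[2]-.002),('shaft',(.495,-.033),.011,.08,.097),('hub',(.495,-.0335),.023,.045,.073)]:
        r=wall(P,xy,R,z0,z1,.004); print(n,k,r[0].round(4),r[1],round(float(r[2]),4))
S=cv2.imread('pics/scene7.png')[180:330,280:430];D=cv2.imread('pics/side7.png')[80:230,260:410]
cv2.imwrite('pics/c7.png',cv2.resize(np.hstack([S,D]),None,fx=2.6,fy=2.6))
E
```

```text
time_s: 18.42
tool_pos: [0.4919, -0.0386, 0.2761]
time_s: 19.42
tool_pos: [0.4947, -0.0337, 0.164]
t 19.43 pos [ 0.4947 -0.0337  0.164 ] rot [179.9  -0.   82.4] dp cm [-0.02 -0.05  5.9 ] axis -7.6 twist 0.08978829389410237 F [-0.5  0.5 -1.9] w 0.0392 g 45.0
scene sleeve [ 0.4973 -0.0348] 139 0.0008
scene shaft [ 0.4969 -0.0346] 50 0.0008
scene hub [ 0.4972 -0.0347] 186 0.0019
side sleeve [ 0.4963 -0.0335] 119 0.0014
side shaft [ 0.4945 -0.032 ] 25 0.0016
side hub [ 0.4954 -0.0324] 76 0.0018
```

View pics/c7.png

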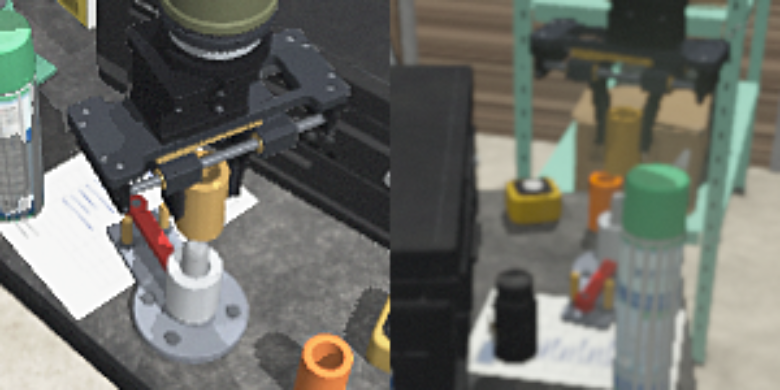

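The hub is seated with its arm between the pins, and the sleeve is over the shaft. The offset is about 1 mm in x; I correct it and lower.

```bash
python3 -m jog '[{"dp":[0.05,-0.07,1],"twist":0,"fingers":0.3},{"dp":[0.05,-0.07,2],"twist":0,"fingers":0.3},{"dp":[0.05,-0.07,3],"twist":0,"fingers":0.3},{"dp":[0.05,-0.07,4],"twist":0,"fingers":0.3},{"dp":[0.05,-0.07,4.8],"twist":0,"fingers":0.3},{"dp":[0.05,-0.07,5.2],"twist":0,"fingers":0.3},{"dp":[0.05,-0.07,5.2],"twist":0,"fingers":0.3},{"dp":[0.05,-0.07,5.2],"twist":0,"fingers":0.3}]'; python3 go.py .4943 -.0338 .105 -7.7
```

```text
time_s: 20.52
tool_pos: [0.4932, -0.0337, 0.111]
tool_rot: [180.0, -0.0, 82.3]
force: [-0.8, -0.0, -2.2]
grip_width: 0.0392
grasp_force: 45.0
t 20.52 pos [ 0.4932 -0.0337  0.111 ] rot [180.   -0.   82.3] dp cm [0.   0.11 0.6 ] axis -7.7 twist 0.0458891829450323 F [-0.8 -0.  -2.2] w 0.0392 g 45.0
```

```bash
python3 -m jog '[{"dp":[0,0.05,0.2],"twist":0,"fingers":0.3},{"dp":[0,0.05,0.35],"twist":0,"fingers":0.3},{"dp":[0,0.05,0.45],"twist":0,"fingers":0.3},{"dp":[0,0.05,0.5],"twist":0,"fingers":0.3},{"dp":[0,0.05,0.55],"twist":0,"fingers":0.3},{"dp":[0,0.05,0.55],"twist":0,"fingers":0.3}]'; python3 go.py .4943 -.0338 .105 -7.7
```

```text
time_s: 21.28
tool_pos: [0.4936, -0.0337, 0.1053]
tool_rot: [180.0, -0.0, 82.3]
force: [-0.0, -0.5, -2.5]
grip_width: 0.0393
grasp_force: 45.0
t 21.27 pos [ 0.4936 -0.0337  0.1053] rot [180.   -0.   82.3] dp cm [-0.    0.07  0.03] axis -7.7 twist 0.04652906456105654 F [-0.  -0.5 -2.5] w 0.0393 g 45.0
```

```bash
python3 -m jog '[{"dp":[0,0,0.05],"twist":0,"fingers":0.3},{"dp":[0,0,0.1],"twist":0,"fingers":0.3},{"dp":[0,0,0.1],"twist":0,"fingers":0.3},{"dp":[0,0,0.1],"twist":0,"fingers":0.3}]'
```

```text
time_s: 21.78
tool_pos: [0.4938, -0.0336, 0.1048]
tool_rot: [180.0, -0.0, 82.3]
force: [-2.1, -0.4, 5.4]
grip_width: 0.0391
grasp_force: 45.0
```

Contact came at the expected height of 0.105 m. Release, retreat and check.

```bash
python3 -m jog '[{"dp":[0,0,0],"twist":0,"fingers":0.55},{"dp":[0,0,0],"twist":0,"fingers":0.7},{"dp":[0,0,0],"twist":0,"fingers":0.9},{"dp":[0,0,0],"twist":0,"fingers":0.9}]' 20; python3 -m jog '[{"dp":[0,0,-1],"twist":0,"fingers":0.9},{"dp":[0,0,-3],"twist":0,"fingers":0.9},{"dp":[0,0,-6],"twist":0,"fingers":0.9},{"dp":[0,0,-10],"twist":0,"fingers":1},{"dp":[0,0,-14],"twist":0,"fingers":1},{"dp":[0,0,-16],"twist":0,"fingers":1},{"dp":[0,0,-16],"twist":0,"fingers":1},{"dp":[0,0,-16],"twist":0,"fingers":1}]'; python3 - <<'E'
from h import *
S=cam('scene');D=cam('side')
for n,c in (('S',S),('D',D)):
    P=cloud(c)
    q=P[(np.hypot(P[...,0]-.4955,P[...,1]+.0336)<.019)&(P[...,2]>.12)&(P[...,2]<.16)];print(n,'top',len(q),np.percentile(q[:,2],[50,90]).round(4))
    for k,xy,R,z0,z1 in [('sleeve',(.495,-.0335),.02,.08,.135),('can',(.43,.16),.0295,.03,.16),('vial',(.564,.14),.024,.02,.08)]:
        r=wall(P,xy,R,z0,z1); print(k,r[0].round(4),r[1])
cv2.imwrite('pics/c8.png',cv2.resize(np.hstack([S['pixels'][130:330,230:430],D['pixels'][120:320,220:420]]),None,fx=2,fy=2))
E
```

```text
time_s: 22.28
tool_pos: [0.4936, -0.0337, 0.1041]
tool_rot: [180.0, 0.0, 82.3]
force: [0.8, -0.2, 0.1]
grip_width: 0.0699
grasp_force: 0.0
time_s: 23.28
tool_pos: [0.4931, -0.0337, 0.2635]
tool_rot: [-179.9, 0.0, 82.3]
force: [-0.2, -0.7, -0.5]
grip_width: 0.0871
grasp_force: 0.0
S top 195 [0.1383 0.1403]
sleeve [ 0.4958 -0.0357] 363
can [0.4315 0.1603] 909
vial [0.5645 0.1396] 226
D top 64 [0.1367 0.1388]
sleeve [ 0.4938 -0.0326] 145
can [0.4297 0.1599] 1122
vial [0.5635 0.1395] 383
```

View pics/c8.png

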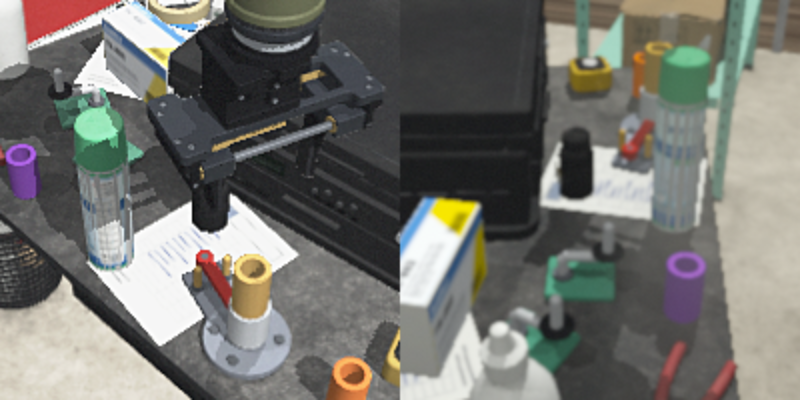

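The sleeve sits on the hub with its top at 0.140 m, and the red arm is between the pins. The can, vial and carton have not moved.

```bash
python3 -c "
from cell import env
print(env.sign_off())"
```

```text
the job is handed in; nothing more can be done
None
```

The hub is on the shaft's shoulder with its red arm between the stop pins, and the brass sleeve is on the hub. Both were lowered under control, the can, vial and carton stayed where they were, and I handed the job in at about 23 s.

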